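Close the fallboard of the keyboard model

TASK

Push the heavy fallboard of the little one-octave keyboard model down over its keys until it is fully closed, slowly and gently so that it does not slam, and take your hand away. The tool case beside it stands open as well: leave its lid as it is.

Things in the scene. Friction and masses are not known exactly. Their poses are not given: they have to be found in the camera images.
- fallboard (a joint): Angle of the fallboard, a flat dark wooden cover of 0.8 kg, 180 mm from hinge to free edge, 260 wide, 18 thick. 0 = closed, level over the keys; 1.57 = upright; starts at 1.05 to 1.35. Stiff hinge: it stays where left; closing takes 3 to 6 N pushed square to it 140 mm from the hinge, 0.5 to 2 N when nearly closed. Shoved, it runs on. Over 1.0 rad/s below 0.35 rad is a slam.
- keyboard_hinge (a point): Middle of the hinge line, 93 to 127 mm above the bench; it does not turn with the board. Axes: x level, from hinge to key fronts, within 0.8 rad of straight away from the robot; y along the hinge; z up. At angle q the board's underside runs from here along cos(q) x + sin(q) z. The outer face, to be pushed, is 18 mm from that line towards -sin(q) x + cos(q) z.
- keyboard: The keyboard model, fixed: dark wood, 260 x 260 mm, one octave of 8 white and 5 black keys, on a pale packing board up to 34 mm thick. Origin: centre of the model's underside, 65 mm in front of and 93 mm below the hinge line; x towards the key fronts, z up. Closed, the fallboard's top is 111 mm above the origin. The rear block reaches 65 mm behind the hinge, 90 mm high, its steel pins 106 mm.
- case_lid_edge (a point): Middle of the free edge of the open lid of the tool case, a bystander to the left or right of the keyboard model: brown wooden box 200 x 250 mm, 75 high, blue lining, tools inside; lid 200 mm long, 250 wide, 10 thick, hinged on the robot's side, standing steeply open at 1.1 to 1.4 rad. Its edge is up to 280 mm above the bench.

How it is judged:
By the outcome, as a careful person would: the job done as asked, in the order asked, and still so for the second after the job is handed in, with the robot touching nothing.
It also fails if it takes over 37 s, if anything falls off the work surface, if the arm or the gripper's body presses on something with over 40 N, if the wrist force passes 120 N, or if a joint passes its speed limit or range.

ROBOT

A 6-joint arm with a two-finger parallel gripper is mounted at the origin on the work surface. World frame = base frame: x ahead of the robot, y to its left, z up, the work surface at z = 0. Lengths are in m, angles in rad, forces in N, time in s.
With the tool pointing down it reaches from about 0.35 to 0.975 m from the base axis. Payload 7.1 kg.
Tool frame: the origin (TCP) lies at the centre of the arm's flange, where the gripper is bolted on; the fingertips stand 182 mm ahead of it and the grasp point (between the pads) lies 163 mm ahead of it; x points along the fingers, y is the direction in which the jaws open and shut, and the axes are right-handed (so a half turn about x gives the same grasp; the last joint's range is limited). The gripper opens to 88 mm and grips with 3 to 60 N. Pads are 20 mm wide; open, the fingers measure 115 mm over their backs; the gripper's body (75 mm by 178 mm) begins 61 mm behind the grasp point.
Start: joints at [-1.127, 0.423, 1.63, -0, 1.089, -0.019], TCP at [0.279, -0.559, 0.405] pointing down, gripper open.
Joint ranges: [-3, 3], [-0.9, 2.11], [0.09, 2.58], [-1.31, 4.45], [0.11, 2.69], [-2.54, 2.54]. Speed limits (rad/s): [2.39, 2.39, 3.01, 3.14, 3.14, 3.14].

INTERFACE

Orientations are given as a rotation vector (axis times angle).
In Python, from plant import r gives the robot as it stands.
- The arm moves only by the shell command python3 -m pendant 'ROWS' [FORCE]. ROWS is JSON, a list that holds one entry, the list of rows, each a list of 7 numbers: the shift along the tool's x, y, z in m, then the turn, a rotation vector about the tool's x, y, z in rad, then the opening, from 0 (shut) to 1 (fully open). A call has 1 to 10 rows; each row is the pose to reach, as a shift and turn from the pose commanded when the call began, along the tool's axes at that moment; what a row does not reach only later rows make up. A row lasts 1/10 s, in which the tool goes at most 50 mm and 8.59 degrees, less where a joint would pass 70% of its speed; a pose out of reach is approached as far as the arm can. A call with a gripper value outside its range is refused whole. The fingers move at their own pace and stop on an object; FORCE is the grip in N (left out, the last holds). Time passes only in rows, so rows that repeat a pose let the fingers close. It gives the time, the measured TCP pose, the force and the opening at its end, in the units of the state.
- r.observe(): the state, without advancing time (a new reading comes with each control period).
- r.get_image(name): name is "scene" or "top" or "wrist"; returns a dict with "img" (400x640x3 uint8, red, green, blue), "depth" (400x640 float32, m along the optical axis (not along the pixel's ray), 0 where there is no reading), "mtx" (3x3 intrinsics, pixels), "origin" and "attitude" of the camera in the world; the wrist camera has in their place "T_tool_cam" (4x4, takes a point from camera to tool coordinates, whose origin is the TCP and whose axes are the tool frame's). Camera axes: x right, y down, z forward; pixel columns grow to the right and rows downward; lengths in m; the calibration is good to about 2 mm. The wrist camera is an equidistant fisheye: a pixel r from the principal point sees the ray r / f radians off the axis. A picture is of the moment at which its call begins: read the wrist's pose just before it.
- r.finish_job(): hands the job in, once; it reports no verdict.
Trained networks look in a picture, given as the dict that the camera call returned (one of the last four; its "shot" number tells which), for a name from the list of things; names that differ only in an ending like _2 or _b are one class to them, and where a whole thing is asked for, a point or a joint stands for the part that bears it (a point fixed in the world has none). Each returns a list of dicts, best first, with "p" (0 to 1); they miss things now and then, are a little off and sometimes report something else, mostly with a low value. They report only what shows in the picture. A call takes as long as a camera call.
- r.look_for(query, picture): "centre" ([x, y, z] in m, in world coordinates, good to about 4 mm: the middle of the surface that is visible of it).
- r.trace(query, picture): "region" (400x640 bool, what is visible of it).
The state is a dict: "time_s": time; "q": joint angles; "joint_vel": joint speeds; "joint_torque": joint torques, N m; "eef_pos": TCP position; "eef_rot": TCP orientation; "force": force on the tool from outside, world axes, zero at the start; "torque": the same for the moment, N m; "width": finger opening in m.
Only numpy, scipy, OpenCV 4.12 (cv2) and the standard library are available. Lean on these libraries where they do the work, as an engineer would, in place of code of your own. Each camera call takes 0.05 s, during which the arm holds its last target.

## Working session

There is one attempt and no reset: what is moved stays moved. The work goes in short steps, Python scripts to look and compute and a shell command to move; the robot and the scene stay as the last step left them, time stands still between calls to the robot, and variables do not carry over. Pictures are saved under pics/ and viewed, and the job is handed in when it is done.

```bash
ls; mkdir -p pics
python3 - <<'E'
from plant import r
import cv2,numpy as np
s=r.observe();print({k:np.round(v,3).tolist() for k,v in s.items()})
for n in ["scene","top"]:
    p=r.get_image(n);cv2.imwrite(f"pics/{n}0.png",p["img"][:,:,::-1])
    print(n,p["origin"],p["attitude"],p["mtx"])
    for q in ["fallboard","keyboard","case_lid_edge","keyboard_hinge"]:
        for d in r.look_for(q,p)[:3]: print(q,d)
    np.savez(f"{n}0.npz",**{k:v for k,v in p.items()})
    for d in r.trace("fallboard",p)[:1]:
        np.save(f"{n}_fb.npy",d["region"]);print(d["p"],d["region"].sum())
E
```

```text
pics
{'time_s': 0.0, 'q': [-1.127, 0.424, 1.631, 0.0, 1.089, -0.019], 'joint_vel': [-0.002, -0.0, 0.003, -0.001, -0.001, 0.0], 'joint_torque': [0.002, -54.462, -27.366, 0.064, 0.023, -0.0], 'eef_pos': [0.279, -0.559, 0.404], 'eef_rot': [1.964, 0.464, -1.965], 'force': [-0.37, 0.091, -0.012], 'torque': [-0.018, 0.059, 0.039], 'width': 0.088}
scene [0.87500399 0.31721689 0.77661592] [-1.03536223 -2.59222476  0.83933315] [[434.31939015   0.         319.89734273]
 [  0.         434.31939015 205.126631  ]
 [  0.           0.           1.        ]]
fallboard {'centre': [0.5258, -0.1504, 0.2768], 'p': 0.88}
keyboard {'centre': [0.5516, -0.1875, 0.0884], 'p': 0.68}
case_lid_edge {'centre': [0.4887, 0.1704, 0.2086], 'p': 0.58}
keyboard_hinge {'centre': [0.5513, -0.1858, 0.0941], 'p': 0.83}
0.77 1907
top [ 0.435157   -0.04292362  0.89358967] [-2.16097271  2.13236141 -0.1119133 ] [[444.72015291   0.         331.07180257]
 [  0.         444.72015291 197.85863293]
 [  0.           0.           1.        ]]
fallboard {'centre': [0.4943, -0.2187, 0.2363], 'p': 0.69}
keyboard {'centre': [0.5055, -0.2262, 0.0968], 'p': 0.59}
case_lid_edge {'centre': [0.4816, 0.1604, 0.2014], 'p': 0.78}
keyboard_hinge {'centre': [0.507, -0.2351, 0.1011], 'p': 0.78}
0.72 10406
```

View pics/scene0.png

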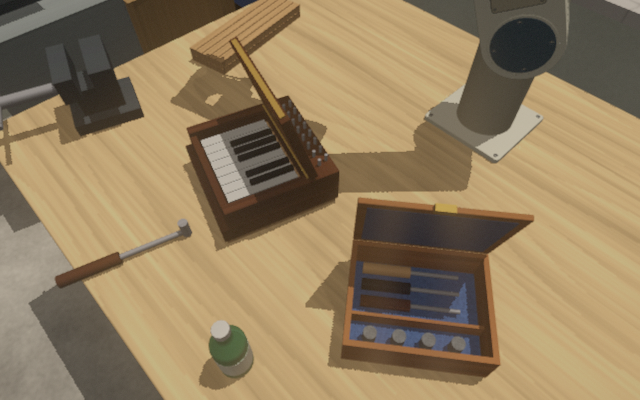

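View pics/top0.png

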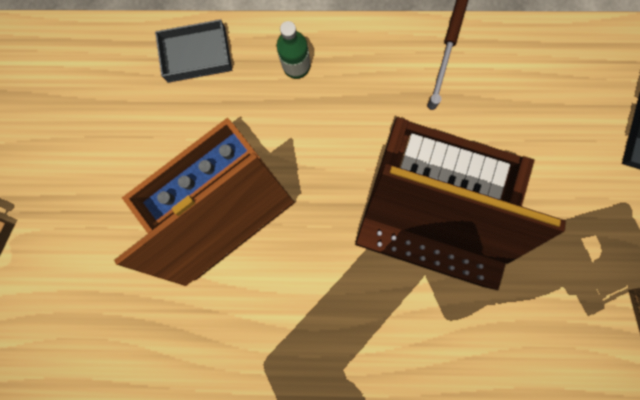

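The scene view shows the keyboard model at about (260,165), with its board standing steep from (235,42) to (285,120), and the open case at (430,290). In the top view the board's outer face runs from the gold edge (392,170)-(563,225) down to the pin block at (430,255). The case is on the left at (205,200).

```bash
cat > h.py <<'E'
import numpy as np
from scipy.spatial.transform import Rotation as R
def cloud(p):
    K=p["mtx"];d=p["depth"];v,u=np.mgrid[:400,:640]
    c=np.stack([(u-K[0,2])/K[0,0]*d,(v-K[1,2])/K[1,1]*d,d],-1)
    A=np.array(p["attitude"]);M=R.from_rotvec(A).as_matrix() if A.size==3 else A
    return c@M.T+p["origin"]
E
python3 - <<'E'
from h import *
import cv2
p=np.load("top0.npz");P=cloud(p)
m=cv2.erode(np.load("top_fb.npy").astype(np.uint8),np.ones((5,5)))>0
m&=p["depth"]>0
X=P[m];print(X.min(0),X.max(0))
# ransac plane
rng=np.random.default_rng(0);best=0
for i in range(500):
    a=X[rng.choice(len(X),3,False)];n=np.cross(a[1]-a[0],a[2]-a[0]);n/=np.linalg.norm(n)+1e-12
    inl=abs((X-a[0])@n)<.003
    if inl.sum()>best:best=inl.sum();I=inl
Y=X[I];c=Y.mean(0);n=np.linalg.svd(Y-c)[2][2]
if n[2]<0:n=-n
print("inl",best,len(X),"n",n,"c",c)
q=np.arccos(n[2]);xh=-np.array([n[0],n[1],0]);xh/=np.linalg.norm(xh);yh=np.cross([0,0,1],xh)
print("q",q,"xh",xh,"yaw",np.arctan2(xh[1],xh[0]))
L=(P-c)@n; ok=(abs(L)<.006)&(p["depth"]>0)&(cv2.dilate(np.load("top_fb.npy").astype(np.uint8),np.ones((9,9)))>0)
Z=P[ok]-c
u=np.cos(q)*xh+np.array([0,0,np.sin(q)])
a=Z@u;b=Z@yh
print("along",np.percentile(a,[0,.5,2,50,98,99.5,100]),"lat",np.percentile(b,[0,.5,2,50,98,99.5,100]))
edge=c+u*np.percentile(a,99.7)+yh*(np.percentile(b,.5)+np.percentile(b,99.5))/2
H=edge-.18*u-.018*n
print("edge",edge,"hinge",H)
# case, bench
print("keyboard from pins etc: z at pixels",P[255,430],P[180,440])
E
```

```text
[ 0.42737821 -0.34679551  0.11825901] [ 0.5585565  -0.08935074  0.28914862]
inl 8351 9181 n [-0.91479905  0.28540438  0.28580946] c [ 0.49151854 -0.21789489  0.21865924]
q 1.280945313607807 xh [ 0.9546196  -0.29782783 -0.        ] yaw -0.3024164119928667
along [-0.12710904 -0.12321559 -0.12190056 -0.00339592  0.07067793  0.0718408
  0.07430488] lat [-0.13028956 -0.12775409 -0.12419708 -0.00196954  0.12457017  0.12873117
  0.12983616]
edge [ 0.51133639 -0.22356602  0.28775393] hinge [ 0.47869169 -0.21338134  0.11011779]
keyboard from pins etc: z at pixels [ 0.43566038 -0.20039571  0.10393039] [ 0.53956104 -0.18089225  0.27821053]
```

```bash
cat >> h.py <<'E'
H=np.array([0.4787,-0.2134,0.1101]);yaw=-0.3024
xh=np.array([np.cos(yaw),np.sin(yaw),0]);yh=np.array([-xh[1],xh[0],0]);zh=np.array([0,0,1.])
RT=np.stack([-zh,yh,xh],1)
def tcp(q,s=.14,gap=0,hw=.010):
    u=np.cos(q)*xh+np.sin(q)*zh;n=-np.sin(q)*xh+np.cos(q)*zh
    return H+s*u+(.018+gap)*n-hw*xh+.182*zh
def rel(p,s): return R.from_rotvec(s["eef_rot"]).as_matrix().T@(p-s["eef_pos"])
E
python3 - <<'E'
from h import *
from plant import r
s=r.observe();T=R.from_rotvec(s["eef_rot"]).as_matrix();print(T.round(3))
print("turn",R.from_matrix(T.T@RT).as_rotvec())
g=tcp(1.28,gap=.035);print(g,rel(g,s), rel(tcp(1.28,gap=.10),s))
q=np.array([1.28,1.2,1.1,1,.9,.8,.7,.6,.5,.4,.3,.2,.1,0])
for a in q: 
    d=tcp(a)-g;print(a,"fwd %.4f down %.4f"%(d@xh,-d[2]))
E
```

```text
[[-0.     0.446 -0.895]
 [ 0.    -0.895 -0.446]
 [-1.    -0.     0.   ]]
turn [-2.37637706e+00 -2.88936416e-05  4.70263533e-05]
[ 0.4590016  -0.20725473  0.44141813] [-0.03674698 -0.23460892 -0.31816866] [-0.05538082 -0.27774425 -0.27325625]
1.28 fwd 0.0335 down 0.0100
1.2 fwd 0.0446 down 0.0123
1.1 fwd 0.0581 down 0.0164
1.0 fwd 0.0711 down 0.0218
0.9 fwd 0.0836 down 0.0285
0.8 fwd 0.0953 down 0.0363
0.7 fwd 0.1061 down 0.0454
0.6 fwd 0.1160 down 0.0554
0.5 fwd 0.1249 down 0.0664
0.4 fwd 0.1326 down 0.0782
0.3 fwd 0.1391 down 0.0907
0.2 fwd 0.1443 down 0.1039
0.1 fwd 0.1481 down 0.1174
0.0 fwd 0.1506 down 0.1313
```

```bash
python3 -m pendant '[[[-0.03,-0.03,-0.03,0.08,0,0,0],[-0.05,-0.065,-0.065,0.16,0,0,0],[-0.055,-0.1,-0.1,0.26,0,0,0],[-0.055,-0.133,-0.133,0.36,0,0,0],[-0.055,-0.165,-0.165,0.46,0,0,0],[-0.055,-0.197,-0.197,0.56,0,0,0],[-0.055,-0.23,-0.228,0.66,0,0,0],[-0.055,-0.258,-0.255,0.765,0,0,0],[-0.055,-0.278,-0.273,0.765,0,0,0],[-0.055,-0.278,-0.273,0.765,0,0,0]]]' 20
python3 - <<'E'
from h import *
from plant import r
import cv2
s=r.observe();T=R.from_rotvec(s["eef_rot"]).as_matrix();print(T.round(3),s["time_s"],s["eef_pos"],s["width"],s["force"])
p=r.get_image("wrist");cv2.imwrite("pics/w1.png",p["img"][:,:,::-1])
p=r.get_image("scene");cv2.imwrite("pics/s1.png",p["img"][:,:,::-1])
print(rel(tcp(1.28,gap=.008),s),rel(tcp(1.28),s))
E
```

```text
time_s: 1.6
eef_pos: [0.3996, -0.1862, 0.4599]
eef_rot: [-2.061, 0.31, 2.06]
force: [-0.4, 0.1, -0.0]
width: 0.0114
[[ 0.    -0.294 -0.956]
 [ 0.    -0.956  0.294]
 [-1.    -0.001 -0.   ]] 1.6 [ 0.39956984 -0.18621593  0.45989528] 0.011448112209969273 [-0.44394311  0.09818699 -0.04821831]
[ 0.02624384  0.00272545 -0.08884976] [ 0.02853986  0.00275486 -0.09651314]
```

View pics/s1.png

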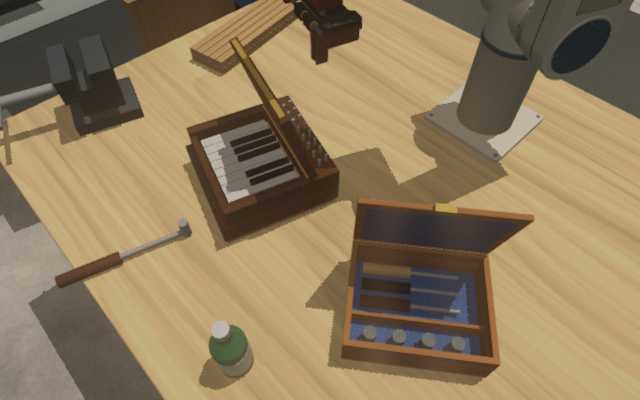

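View pics/w1.png

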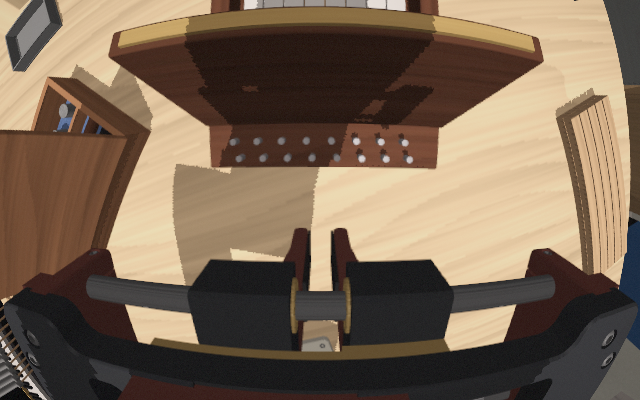

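The wrist view shows the shut fingers at (320,270), facing the middle of the board. Its gold edge runs from (115,40) to (540,45), and the case lid is clear at far left. I approach to contact next.

```bash
python3 -m pendant '[[[0.013,0,-0.03,0,0,0,0],[0.026,0.002,-0.06,0,0,0,0],[0.027,0.003,-0.08,0,0,0,0],[0.028,0.003,-0.088,0,0,0,0],[0.028,0.003,-0.088,0,0,0,0]]]' 20
python3 - <<'E'
from h import *
from plant import r
import cv2
s=r.observe();print(s["time_s"],s["eef_pos"],s["width"],s["force"])
p=r.get_image("wrist");cv2.imwrite("pics/w2.png",p["img"][:,:,::-1]);print(p["T_tool_cam"])
p=r.get_image("scene");cv2.imwrite("pics/s2.png",p["img"][:,:,::-1])
for q in (1.28,1.2,1.1,1.0,.9,.8,.7):print(q,rel(tcp(q),s))
E
```

```text
time_s: 2.2
eef_pos: [0.4826, -0.2188, 0.4313]
eef_rot: [-2.058, 0.315, 2.059]
force: [0.4, 0.8, 0.1]
width: 0.0009
2.2 [ 0.48256832 -0.21878452  0.43131774] 0.0008543519924883367 [0.3623764  0.78369682 0.12837516]
[[-9.34743486e-04 -2.63394437e-01  9.64687772e-01  1.93264594e-02]
 [ 9.99998747e-01 -1.47841596e-03  5.65297696e-04 -5.18786118e-04]
 [ 1.27731353e-03  9.64687092e-01  2.63395489e-01 -7.25756325e-02]
 [ 0.00000000e+00  0.00000000e+00  0.00000000e+00  1.00000000e+00]]
1.28 [-6.89653678e-05 -3.99497839e-03 -7.59585649e-03]
1.2 [ 0.00220141 -0.00400509 -0.01865438]
1.1 [ 0.00626969 -0.00401754 -0.03216448]
1.0 [ 0.01166641 -0.00402966 -0.04520094]
0.9 [ 0.01833764 -0.00404134 -0.0576335 ]
0.8 [ 0.02621673 -0.00405246 -0.06933794]
0.7 [ 0.03522495 -0.00406291 -0.08019731]
```

View pics/s2.png

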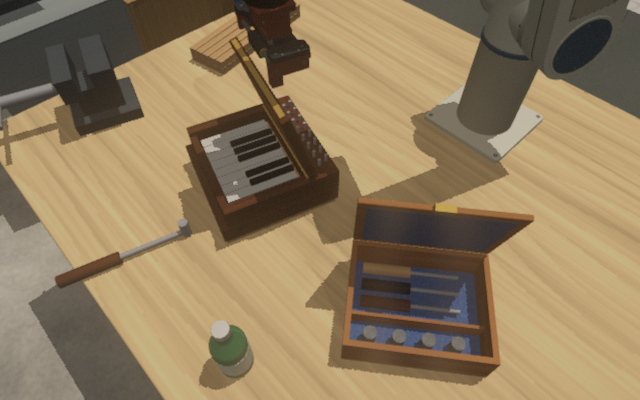

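View pics/w2.png

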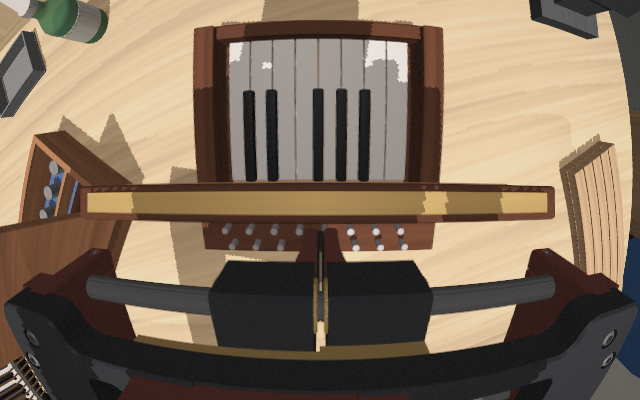

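The fingertips now stand just behind the board, with its gold edge at rows 190-215 in the wrist view. I start a slow push.

```bash
python3 -m pendant '[[[0,0,-0.003,0,0,0,0],[0,0,-0.006,0,0,0,0],[0,-0.001,-0.009,0,0,0,0],[0.001,-0.001,-0.012,0,0,0,0],[0.001,-0.002,-0.015,0,0,0,0],[0.002,-0.002,-0.018,0,0,0,0],[0.003,-0.003,-0.021,0,0,0,0],[0.003,-0.003,-0.024,0,0,0,0],[0.004,-0.003,-0.027,0,0,0,0],[0.005,-0.003,-0.030,0,0,0,0]]]'
python3 - <<'E'
from h import *
from plant import r
import cv2
s=r.observe();print(s["time_s"],s["eef_pos"],s["width"],s["force"])
p=r.get_image("wrist");cv2.imwrite("pics/w3.png",p["img"][:,:,::-1])
for q in (1.1,1.0,.9,.8,.7):print(q,rel(tcp(q),s))
E
```

```text
time_s: 3.3
eef_pos: [0.5112, -0.2236, 0.4264]
eef_rot: [-2.056, 0.313, 2.061]
force: [-5.1, 0.6, 1.5]
width: 0.0001
3.3 [ 0.51124878 -0.22364691  0.4264341 ] 0.00011079059586059691 [-5.13683505  0.6069214   1.45971075]
1.1 [ 1.39231135e-03 -8.80219728e-05 -3.34158182e-03]
1.0 [ 6.76353384e-03 -8.60031364e-05 -1.63885733e-02]
0.9 [ 1.34104481e-02 -8.49116545e-05 -2.88341569e-02]
0.8 [ 2.12666404e-02 -8.47584328e-05 -4.05539805e-02]
0.7 [ 3.02536142e-02 -8.55450021e-05 -5.14309435e-02]
```

View pics/w3.png

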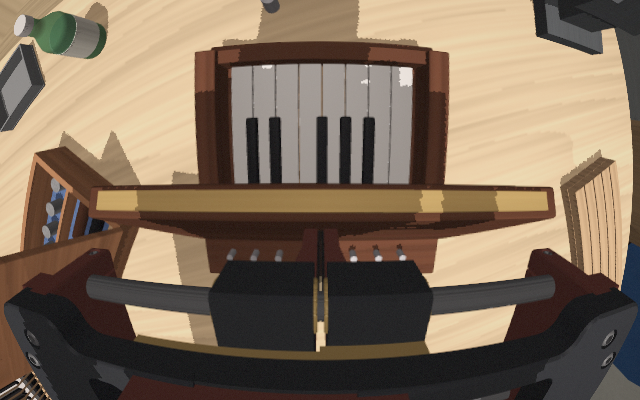

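In contact at about 5 N and the board is turning: its gold edge moves with the tool, at rows 188-215. I continue along the arc.

```bash
python3 -m pendant '[[[0.001,0,-0.003,0,0,0,0],[0.002,0,-0.006,0,0,0,0],[0.004,0,-0.010,0,0,0,0],[0.005,0,-0.013,0,0,0,0],[0.007,0,-0.016,0,0,0,0],[0.008,0,-0.020,0,0,0,0],[0.010,0,-0.023,0,0,0,0],[0.012,0,-0.026,0,0,0,0],[0.0135,0,-0.029,0,0,0,0],[0.015,0,-0.032,0,0,0,0]]]'
python3 - <<'E'
from h import *
from plant import r
s=r.observe();print(s["time_s"],s["eef_pos"],s["width"],s["force"])
for q in (.9,.8,.7,.6,.5,.4):print(q,rel(tcp(q),s).round(4))
E
```

```text
time_s: 4.35
eef_pos: [0.5427, -0.2332, 0.4115]
eef_rot: [-2.059, 0.313, 2.059]
force: [-3.0, 0.9, 0.1]
width: 0.0004
4.35 [ 0.54269084 -0.23321976  0.41150698] 0.00043564640477623915 [-2.96773927  0.85913151  0.11211295]
0.9 [-0.0014  0.0001  0.0041]
0.8 [ 0.0064  0.0001 -0.0076]
0.7 [ 0.0154  0.0001 -0.0185]
0.6 [ 0.0255  0.0001 -0.0284]
0.5 [ 0.0365  0.0002 -0.0372]
0.4 [ 0.0483  0.0002 -0.045 ]
```

Run:
```python
from h import *
from plant import r
import cv2
s=r.observe();print(s["force"],s["torque"])
p=r.get_image("wrist");cv2.imwrite("pics/w4.png",p["img"][:,:,::-1])
p=r.get_image("scene");cv2.imwrite("pics/s4.png",p["img"][:,:,::-1])
```

```text
[-2.96773927  0.85913151  0.11211295] [ 0.24042895  0.682574   -0.00920952]
```

View pics/w4.png

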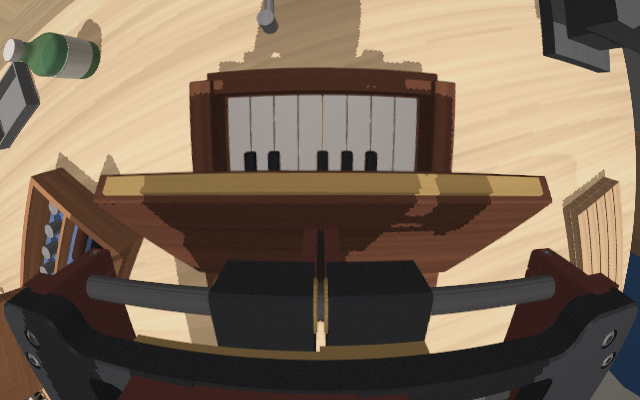

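View pics/s4.png

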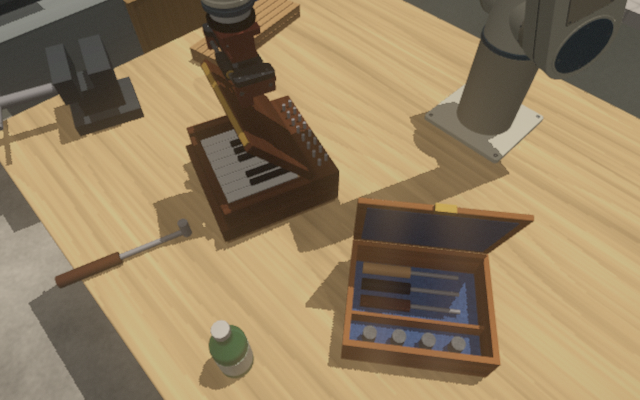

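The board is at about 0.85 rad and following the fingers, with its gold edge at rows 175-200 in the wrist view. The case is untouched.

```bash
python3 -m pendant '[[[0.002,0,-0.003,0,0,0,0],[0.004,0,-0.006,0,0,0,0],[0.006,0,-0.009,0,0,0,0],[0.009,0,-0.012,0,0,0,0],[0.011,0,-0.015,0,0,0,0],[0.014,0,-0.018,0,0,0,0],[0.017,0,-0.021,0,0,0,0],[0.020,0,-0.0235,0,0,0,0],[0.023,0,-0.026,0,0,0,0],[0.0255,0,-0.0284,0,0,0,0]]]'
python3 - <<'E'
from h import *
from plant import r
s=r.observe();print(s["time_s"],s["eef_pos"],s["width"],s["force"])
for q in (.7,.6,.5,.4,.3,.2):print(q,rel(tcp(q),s).round(4))
E
```

```text
time_s: 5.45
eef_pos: [0.5701, -0.2419, 0.3863]
eef_rot: [-2.06, 0.314, 2.057]
force: [0.2, 0.6, 1.3]
width: 0.0009
5.45 [ 0.57009293 -0.24188013  0.38632878] 0.0009204662642597604 [0.19993732 0.64675546 1.2923196 ]
0.7 [-0.0097  0.      0.0102]
0.6 [0.0003 0.     0.0003]
0.5 [ 0.0113  0.     -0.0085]
0.4 [ 0.0232  0.     -0.0162]
0.3 [ 0.0357  0.     -0.0226]
0.2 [ 0.0488  0.     -0.0278]
```

```bash
python3 -m pendant '[[[0.002,0,-0.002,0,0,0,0],[0.004,0,-0.0035,0,0,0,0],[0.006,0,-0.005,0,0,0,0],[0.008,0,-0.0065,0,0,0,0],[0.0105,0,-0.008,0,0,0,0],[0.013,0,-0.0095,0,0,0,0],[0.0155,0,-0.011,0,0,0,0],[0.018,0,-0.013,0,0,0,0],[0.0205,0,-0.0145,0,0,0,0],[0.023,0,-0.016,0,0,0,0]]]'
python3 - <<'E'
from h import *
from plant import r
import cv2
s=r.observe();print(s["time_s"],s["eef_pos"],s["width"],s["force"])
for q in (.5,.4,.3,.2,.1,0):print(q,rel(tcp(q),s).round(4))
p=r.get_image("scene");cv2.imwrite("pics/s5.png",p["img"][:,:,::-1])
E
```

```text
time_s: 6.45
eef_pos: [0.5849, -0.2465, 0.3628]
eef_rot: [-2.058, 0.313, 2.059]
force: [-1.3, -1.0, 2.3]
width: 0.0004
6.45 [ 0.58489388 -0.24650514  0.36284554] 0.00035064063606931407 [-1.26281859 -0.98467205  2.33752298]
0.5 [-0.0122  0.      0.007 ]
0.4 [-0.0004  0.     -0.0007]
0.3 [ 0.0122  0.     -0.0072]
0.2 [ 0.0253  0.     -0.0124]
0.1 [ 0.0389  0.     -0.0163]
0 [ 0.0527  0.     -0.0188]
```

View pics/s5.png

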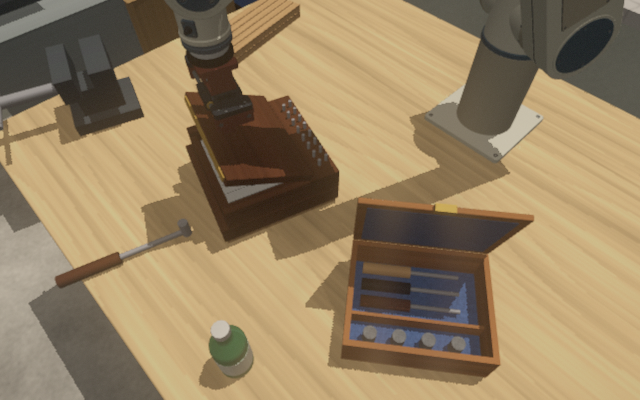

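The board is at about 0.4 rad, with the fingertips on it near (225,110). I go on at about 0.15 rad/s.

```bash
python3 -m pendant '[[[0.002,0,-0.002,0,0,0,0],[0.004,0,-0.003,0,0,0,0],[0.006,0,-0.0045,0,0,0,0],[0.008,0,-0.0055,0,0,0,0],[0.010,0,-0.0065,0,0,0,0],[0.012,0,-0.0075,0,0,0,0],[0.014,0,-0.0085,0,0,0,0],[0.016,0,-0.0095,0,0,0,0],[0.018,0,-0.010,0,0,0,0],[0.020,0,-0.011,0,0,0,0]]]'
python3 - <<'E'
from h import *
from plant import r
s=r.observe();print(s["time_s"],s["eef_pos"],s["force"])
for q in (.3,.2,.1,0):print(q,rel(tcp(q),s).round(4))
E
```

```text
time_s: 7.5
eef_pos: [0.5954, -0.2498, 0.3431]
eef_rot: [-2.059, 0.314, 2.058]
force: [-1.6, 0.4, 1.9]
width: 0.0008
7.5 [ 0.5954437  -0.24976966  0.34311364] [-1.63045637  0.37863907  1.85505217]
0.3 [-0.0076  0.      0.0038]
0.2 [ 0.0056  0.     -0.0014]
0.1 [ 0.0191  0.     -0.0052]
0 [ 0.033   0.     -0.0077]
```

```bash
python3 -m pendant '[[[0.002,0,-0.0005,0,0,0,0],[0.004,0,-0.001,0,0,0,0],[0.006,0,-0.0018,0,0,0,0],[0.008,0,-0.0025,0,0,0,0],[0.010,0,-0.003,0,0,0,0],[0.012,0,-0.0035,0,0,0,0],[0.014,0,-0.004,0,0,0,0],[0.016,0,-0.0045,0,0,0,0],[0.018,0,-0.005,0,0,0,0],[0.020,0,-0.0055,0,0,0,0]]]'
python3 - <<'E'
from h import *
from plant import r
import cv2
s=r.observe();print(s["time_s"],s["eef_pos"],s["force"])
for q in (.2,.1,0):print(q,rel(tcp(q),s).round(4))
p=r.get_image("scene");cv2.imwrite("pics/s6.png",p["img"][:,:,::-1])
X=cloud(p)
rg=r.trace("fallboard",p)
if rg:
    m=cv2.erode(rg[0]["region"].astype(np.uint8),np.ones((5,5)))>0;m&=p["depth"]>0
    Y=X[m];s_=(Y-H)@xh;k=(s_>.02)&(s_<.17)&(Y[:,2]<.2);print(rg[0]["p"],np.polyfit(s_[k],Y[k,2],1),k.sum())
E
```

```text
time_s: 8.5
eef_pos: [0.6006, -0.2514, 0.323]
eef_rot: [-2.059, 0.314, 2.059]
force: [1.0, 0.1, 2.4]
width: 0.0002
8.5 [ 0.60061506 -0.25140865  0.32301432] [0.98061265 0.05728153 2.43099917]
0.2 [-0.0145  0.      0.0041]
0.1 [-0.001   0.      0.0002]
0 [ 0.0129  0.     -0.0023]
0.6 [0.10883083 0.12574687] 4904
```

View pics/s6.png

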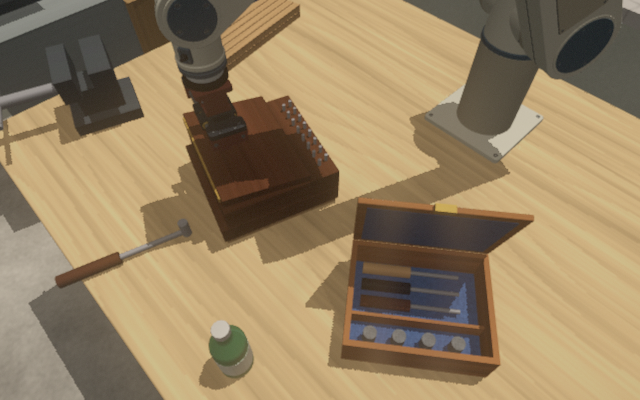

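The depth fit gives about 0.11 rad and the board in the picture is nearly down. Last stretch, watching the force.

```bash
python3 -m pendant '[[[0.0015,0,-0.0005,0,0,0,0],[0.003,0,-0.001,0,0,0,0],[0.0045,0,-0.001,0,0,0,0],[0.006,0,-0.0015,0,0,0,0],[0.0075,0,-0.0015,0,0,0,0],[0.009,0,-0.002,0,0,0,0],[0.010,0,-0.002,0,0,0,0],[0.011,0,-0.002,0,0,0,0],[0.012,0,-0.002,0,0,0,0],[0.012,0,-0.002,0,0,0,0]]]'
python3 -m pendant '[[[0.001,0,0,0,0,0,0],[0.002,0,0,0,0,0,0],[0.002,0,0,0,0,0,0]]]'
```

```text
time_s: 9.6
eef_pos: [0.6026, -0.252, 0.3111]
eef_rot: [-2.059, 0.314, 2.058]
force: [0.8, -0.7, -0.2]
width: 0.0006
time_s: 9.9
eef_pos: [0.6026, -0.252, 0.3092]
eef_rot: [-2.059, 0.314, 2.058]
force: [1.6, -0.2, 0.6]
width: 0.0002
```

```bash
python3 -m pendant '[[[0.001,0,0,0,0,0,0],[0.001,0,0,0,0,0,0],[0.002,0,0,0,0,0,0],[0.002,0,0,0,0,0,0]]]'
python3 - <<'E'
from h import *
from plant import r
import cv2
s=r.observe();print(s["force"])
p=r.get_image("scene");cv2.imwrite("pics/s7.png",p["img"][:,:,::-1])
X=cloud(p)
rg=r.trace("fallboard",p)
if rg:
    m=cv2.erode(rg[0]["region"].astype(np.uint8),np.ones((5,5)))>0;m&=p["depth"]>0
    Y=X[m];s_=(Y-H)@xh;k=(s_>.02)&(s_<.17)&(Y[:,2]<.2);f=np.polyfit(s_[k],Y[k,2],1)
    k&=abs(np.polyval(f,s_)-Y[:,2])<.005;print(rg[0]["p"],np.polyfit(s_[k],Y[k,2],1),k.sum())
E
```

```text
time_s: 10.3
eef_pos: [0.6026, -0.252, 0.3078]
eef_rot: [-2.059, 0.314, 2.058]
force: [0.0, 0.2, 6.1]
width: 0.0003
[0.0257732  0.19871565 6.06398177]
0.72 [-0.00086439  0.12571552] 4833
```

It has hit the stop: the force rose to 6 N and the depth fit gives a slope of -0.001 rad. One slight extra press, then lift straight up.

```bash
python3 -m pendant '[[[0.001,0,0,0,0,0,0],[0.001,0,0,0,0,0,0],[0.001,0,0,0,0,0,0]]]'
python3 -m pendant '[[[-0.001,0,0,0,0,0,0],[-0.003,0,0,0,0,0,0],[-0.008,0,0,0,0,0,0],[-0.02,0,0,0,0,0,0],[-0.04,0,0,0,0,0,0],[-0.065,0,0,0,0,0,0],[-0.09,0,0,0,0,0,0],[-0.12,0,0,0,0,0,0],[-0.14,0,0,0,0,0,0],[-0.14,0,0,0,0,0,0]]]'
python3 -m pendant '[[[0,0,0.03,0,0,0,0],[0,0,0.07,0,0,0,0],[0,0,0.11,0,0,0,0],[0,0,0.15,0,0,0,0],[0,0,0.18,0,0,0,0],[0,0,0.2,0,0,0,0],[0,0,0.2,0,0,0,0]]]'
python3 - <<'E'
from h import *
from plant import r
import cv2
s=r.observe();print(s["time_s"],s["force"])
for n in ("scene","top"):
    p=r.get_image(n);cv2.imwrite(f"pics/{n}8.png",p["img"][:,:,::-1])
    X=cloud(p)
    rg=r.trace("fallboard",p)
    if rg:
        m=cv2.erode(rg[0]["region"].astype(np.uint8),np.ones((5,5)))>0;m&=p["depth"]>0
        Y=X[m];s_=(Y-H)@xh;k=(s_>.02)&(s_<.17)&(Y[:,2]<.2);f=np.polyfit(s_[k],Y[k,2],1)
        k&=abs(np.polyval(f,s_)-Y[:,2])<.005;print(rg[0]["p"],np.polyfit(s_[k],Y[k,2],1),k.sum())
    print(r.look_for("case_lid_edge",p)[:1])
E
```

```text
time_s: 10.7
eef_pos: [0.6026, -0.252, 0.3077]
eef_rot: [-2.06, 0.314, 2.058]
force: [-2.5, 1.7, 11.4]
width: 0.0005
time_s: 11.7
eef_pos: [0.6031, -0.2522, 0.4504]
eef_rot: [-2.066, 0.315, 2.053]
force: [0.9, 0.1, -0.5]
width: 0.0006
time_s: 12.4
eef_pos: [0.4093, -0.1916, 0.4453]
eef_rot: [-2.056, 0.313, 2.061]
force: [0.1, -0.5, -1.1]
width: 0.0006
12.4 [ 0.11596362 -0.53156014 -1.06289844]
0.92 [-0.00091088  0.12573721] 6789
[{'centre': [0.4926, 0.1688, 0.2078], 'p': 0.61}]
[{'centre': [0.4776, 0.1602, 0.2039], 'p': 0.55}]
```

View pics/scene8.png

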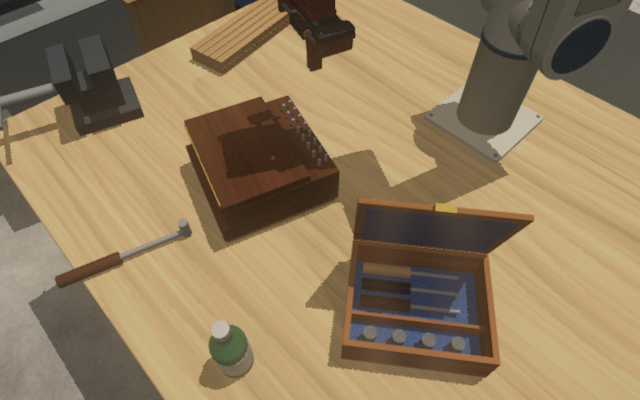

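View pics/top8.png

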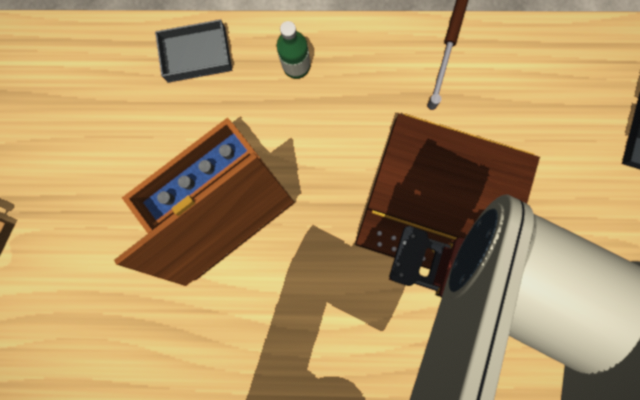

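Both pictures show the board flat over the keys, covering (190-320,100-200) in the scene view. The case lid looks unchanged, and the arm is well clear of everything.

Run:
```python
from plant import r
print(r.finish_job())
```

```text
the job is handed in; nothing more can be done
None
```

The fallboard is fully closed and the hand is clear of it; the job was handed in at about 12.5 s. I pushed it down with the shut fingertips, slowing from about 0.25 rad/s to 0.1 rad/s over the last 0.1 rad.

- **Closed:** it met its stop, with the force rising from under 1 N to 6 N. I pressed to 11 N to make sure, then lifted off. After I let go, the scene camera's depth fit gave a slope of -0.001 rad, so it stayed level.
- **Height:** the depth fit put the board's top at 0.126 m against the 0.128 m I expected, about the 2 mm calibration error.
- **Not cross-checked:** after the lift, the fallboard network found nothing in the top picture, where the arm hides part of the board. The closed angle therefore rests on the scene camera and the contact force.
- **Case lid:** it looks unchanged in both pictures. The reported lid-edge position moved by at most 5 mm, about the network's 4 mm accuracy.

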